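# Slide the template plate out over the end of the ledge

### The arm

A 6-joint arm with a two-finger parallel gripper is mounted at the origin on the work surface. World frame = base frame: x ahead of the robot, y to its left, z up, the work surface at z = 0. Lengths are in m, angles in rad, forces in N, time in s.
With the tool pointing down it reaches from about 0.375 to 0.75 m from the base axis. Payload 9 kg.
Tool frame: the origin (TCP) lies midway between the tips of the shut fingers; the grasp point (between the pads) lies 19 mm behind it (manip.tcp_to_grasp is the z of the grasp point in the tool frame, in m); z points along the fingers, y is the line along which they close (so a half turn about z gives the same grasp; the last joint's range is limited). The gripper opens to 85 mm and grips with 20 to 120 N. Pads are 22 mm wide; open, the fingers measure 114 mm over their backs; the gripper's body (76 mm by 85 mm) begins 54 mm behind the grasp point. The pads swing forward as they close: fully open they stand 13 mm farther back than shut.
Start: joints at [-1.426, 0.104, 0.097, 1.564, 0, 1.353], TCP at [0.213, -0.561, 0.231] pointing down, gripper open.
Joint ranges: [-2.99, 2.99], [-0.84, 1.86], [-1.1, 1.16], [-1.84, 2.11], [-1.51, 1.56], [-3.14, 3.14]. Speed limits (rad/s): [2.22, 2.22, 2.57, 3.14, 3.14, 3.14].

### API

Orientations are given as a unit quaternion [x, y, z, w].
In Python, from plant import manip, imaging, job_done gives the robot as it stands. The module is installed in compiled form; this text tells all that it offers.
- The arm moves only by the shell command python3 -m pendant 'ROWS' [OPENING]. ROWS is JSON, a list of rows, each an object with "delta_pos": the shift along the world's x, y, z normalised to -1 to 1, where 1 is 20 cm, a list of three; "angular": the turn, a rotation vector about the world's x, y, z normalised to -1 to 1, where 1 is pi/4 rad, a list of three. In form: [{"delta_pos": [dx, dy, dz], "angular": [wx, wy, wz]}, ...]. A call has 1 to 10 rows; each row is the pose to reach, as a shift and turn from the pose commanded when the call began; what a row does not reach only later rows make up. A row lasts 1/12 s, in which the tool goes at most 41.7 mm and 7.16 degrees, less where a joint would pass 70% of its speed; a pose out of reach is approached as far as the arm can. A call with a number of a shift or a turn outside -1 to 1 is refused whole. A call with a gripper value outside its range is refused whole. OPENING is the closure, from -1 (fully open) to 1 (shut), set as the call begins (- or left out, the last holds). The fingers move at their own pace and stop on an object; the grip force is fixed at half the most. Time passes only in rows, so rows that repeat a pose let the fingers close. It gives the time, the measured TCP pose, the force, the opening and the grip force at its end, in the units of the state.
- manip.get_obs(): the state, without advancing time (a new reading comes with each control period).
- imaging.snapshot(name): name is "side" or "top"; returns the picture (420x560x3 uint8, red, green, blue); there is no depth.
- imaging.get_calibration(name): a dict with "vfov" (degrees; the focal length in pixels is half the picture's height over the tangent of half this angle, whatever the lens; pixels are square), "cx", "cy" (the principal point, pixels), "distortion" ([k1, k2, p1, p2, k3] as OpenCV has them; the pictures are not rectified), "view" (4x4, takes a point from world to camera coordinates). Camera axes: x right, y down, z forward; pixel columns grow to the right and rows downward; lengths in m; the calibration is good to about 2 mm. A picture is of the moment at which its call begins. get_calibration takes no time and is no camera call.
- job_done(): hands the job in; it is judged then, once.
The state is a dict: "t": time; "joint_pos": joint angles; "dq": joint speeds; "joint_efforts": joint torques, N m; "tcp_pos": TCP position; "tcp_rot": TCP orientation; "ft_force": force on the tool from outside, world axes, zero at the start; "torque": the same for the moment, N m; "gripper_width": finger opening in m; "gripper_force": force on a finger pad.
Only numpy, scipy, OpenCV 4.12 (cv2) and the standard library are available. Lean on these libraries where they do the work, as an engineer would, in place of code of your own. Each camera call takes 0.05 s, during which the arm holds its last target. There are 200 camera calls.

### The job

Push the aluminium template plate along the wooden ledge with the fingertips until its orange end sticks out past the ledge's black-edged end, with the line where the orange begins level with that end, so that the next person can get their fingers under it. Leave the plate lying flat on the ledge with its long far side snug against the dark fence. Only push the plate, never pick it up, and leave the glue bottle, the blue tin and the pine offcut where they are.

Things in the scene. Friction and masses are not known exactly. Their poses are not given: they have to be found in the camera images.
- ledge: Fixed pine ledge on feet, top face 60 mm above the table; origin at table height. Board spans x -90 to +70, y -150 to +150 mm. A dark fence 16 mm high stands on it along the far side, its face towards the robot at x = +50 mm, full length. The +y end has a black edging strip 10 mm wide, level with the board, ending at y = +150; both ends are open. Place and yaw vary.
- ledge_end (a point): Point on the ledge's upper face where the fence's face meets the black-edged end (ledge x = +50, y = +150, z = 60 mm). Its axes are the ledge's: y points out past the end, x points into the fence, z up.
- plate: Loose aluminium plate 80 (its x) by 140 (y) by 8 mm thick, 0.17 to 0.34 kg, dark keyhole mark on top. Origin at the centre of its underside. The 40 mm at its +y end are orange. Starts flat and wholly on the ledge, orange end towards the black edging, a little askew, clear of the fence. Tips off if pushed out more than about 70 mm.
- plate_line (a point): Point on the plate's upper face, at the middle of the line where the orange begins: 40 mm behind the plate's orange end, 30 mm from its centre (plate x = 0, y = +30, z = 8 mm). Its axes are the plate's.
- plate_back_front_corner (a point): Corner of the plate's long far side (the one facing the fence) at the orange end, half-way up its thickness (plate x = +40, y = +70, z = 4 mm).
- plate_back_rear_corner (a point): The other corner of that far side, at the plain end (plate x = +40, y = -70, z = 4 mm).
- glue: Loose white glue bottle with a red cap, 52 mm across and 100 mm tall, standing on the table beyond the fence. Origin at the centre of its underside. Leave alone.
- tin: Loose blue tin, 60 mm across and 50 mm tall, standing on the table out past the black-edged end. Origin at the centre of its underside. Leave alone.
- offcut: Loose pine offcut 45 x 110 x 30 mm high lying on the table in front of the ledge, on the robot's side. Origin at the centre of its underside. Leave alone.
Mind the look-alikes: they are no part of the job. Of the things like the plate, leave any that is pink, red or yellow; of the rest the larger one is meant.

How it is judged:
At the end, for the whole second after the job is handed in: Orange line within 10 mm of the ledge's black-edged end; both ends of the plate's far side within 5 mm of the fence; plate flat on the ledge and at rest; glue bottle, tin and offcut upright and within 10 mm of where they stood (y of plate_line in the frame of ledge_end between -0.01 and 0.01 m and x of plate_back_front_corner in the frame of ledge_end between -0.005 and 0.004 m and x of plate_back_rear_corner in the frame of ledge_end between -0.005 and 0.004 m and z of plate_line in the frame of ledge_end between 0.005 and 0.011 m and angle between plate's own z axis and vertical below 0.04 rad and linear speed of plate below 0.01 m/s and distance of each of glue, tin, offcut from where it was at the start of the episode below 0.01 m and angle between each of glue, tin, offcut's own z axis and vertical below 0.1 rad); the robot touches nothing.
It fails at once if the plate is lifted or carried (its line or a far corner more than 12 mm above where it rests) (z of plate_line in the frame of ledge_end above 0.02 m or z of any of plate_back_front_corner, plate_back_rear_corner in the frame of ledge_end above 0.016 m).
It fails at once if the plate tips or falls off the ledge (angle between plate's own z axis and vertical above 0.2 rad or z of plate_line in the frame of ledge_end below -0.01 m).
It fails at once if the glue bottle, the tin or the offcut is pushed more than 20 mm or knocked over (distance of any of glue, tin, offcut from where it was at the start of the episode above 0.02 m or angle between any of glue, tin, offcut's own z axis and vertical above 0.4 rad).
It also fails if it takes over 67 s, if anything falls off the work surface, if the arm or the gripper's body presses on something with over 40 N, if the wrist force passes 120 N, or if a joint passes its speed limit or range.

## Working session

There is one attempt and no reset: what is moved stays moved. The work goes in short steps, Python scripts to look and compute and a shell command to move; the robot and the scene stay as the last step left them, time stands still between calls to the robot, and variables do not carry over. Pictures are saved under pics/ and viewed, at most 10 in all, crops included, and the job is handed in when it is done.

```bash
mkdir -p pics
cat > h.py <<'E'
import numpy as np,cv2
from plant import manip,imaging
def cal(n):
    c=imaging.get_calibration(n); f=210/np.tan(np.radians(c["vfov"])/2)
    return np.array([[f,0,c["cx"]],[0,f,c["cy"]],[0,0,1.]]),np.array(c["distortion"],float),np.array(c["view"],float)
def ray(n,px,z):
    K,D,V=cal(n); u=cv2.undistortPoints(np.array(px,float).reshape(-1,1,2),K,D)[:,0]
    R,t=V[:3,:3],V[:3,3]; o=-R.T@t; d=np.c_[u,np.ones(len(u))]@R
    return o+d*((z-o[2])/d[:,2])[:,None]
def proj(n,P):
    K,D,V=cal(n); return cv2.projectPoints(np.array(P,float).reshape(-1,3),cv2.Rodrigues(V[:3,:3])[0],V[:3,3],K,D)[0][:,0]
def snap(n,name,crop=None,s=1):
    im=imaging.snapshot(n)
    cv2.imwrite(f"pics/{name}_raw.png",im[...,::-1])
    if crop: x0,y0,x1,y1=crop; im=im[y0:y1,x0:x1]
    im=cv2.resize(im,None,fx=s,fy=s,interpolation=cv2.INTER_CUBIC)
    cv2.imwrite(f"pics/{name}.png",im[...,::-1]); return im
E
python3 -c "
from h import *
snap('top','t0',s=1.4);snap('side','s0',s=1.4)
print(manip.get_obs());print(cal('top'),cal('side'))"
```

```text
{'t': 0.1, 'joint_pos': array([-1.42569550e+00,  1.04594492e-01,  9.65569161e-02,  1.56392065e+00,
       -5.74902916e-06,  1.35307934e+00]), 'dq': array([-0.00036815, -0.00106617,  0.00087106,  0.00086806, -0.00035169,
       -0.00024207]), 'joint_efforts': array([ 7.60215131e-03, -5.58207965e+01,  5.04719532e+01,  1.31082820e-02,
       -2.19068324e-04,  4.23671445e-07]), 'tcp_pos': array([ 0.21289916, -0.56063621,  0.23063194]), 'tcp_rot': array([ 9.83590314e-01,  1.80415513e-01,  1.82159237e-05, -5.80671385e-04]), 'ft_force': array([ 0.5853921 , -0.09263738, -0.49886251]), 'torque': array([ 0.0164615 , -0.03787707,  0.03350602]), 'gripper_force': 0.0, 'gripper_width': 0.08522586546081486}
(array([[378.96622694,   0.        , 280.60354192],
       [  0.        , 378.96622694, 204.36776797],
       [  0.        ,   0.        ,   1.        ]]), array([-0.0694122,  0.       ,  0.       ,  0.       ,  0.       ]), array([[ 0.02191599, -0.99951586, -0.02208473,  0.10262843],
       [-0.99944869, -0.02135277, -0.02542411,  0.55398333],
       [ 0.02494023,  0.02262974, -0.99943278,  0.90808867],
       [ 0.        ,  0.        ,  0.        ,  1.        ]])) (array([[423.97154972,   0.        , 274.60880862],
       [  0.        , 423.97154972, 215.30829385],
       [  0.        ,   0.        ,   1.        ]]), array([-0.085037,  0.      ,  0.      ,  0.      ,  0.      ]), array([[-0.89401722, -0.44758313,  0.02006366,  0.56444102],
       [-0.24874963,  0.4586187 , -0.85310756,  0.16192539],
       [ 0.37263498, -0.76768368, -0.52134916,  0.74587103],
       [ 0.        ,  0.        ,  0.        ,  1.        ]]))
```

View pics/t0.png

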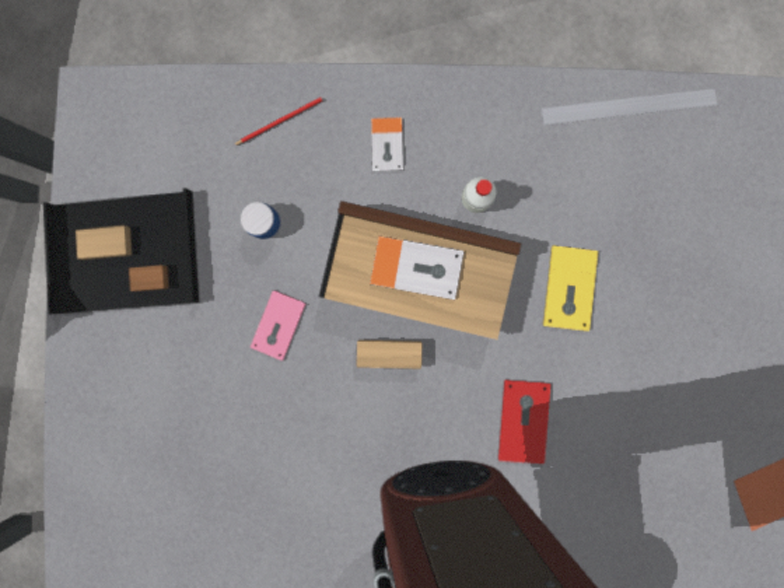

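View pics/s0.png

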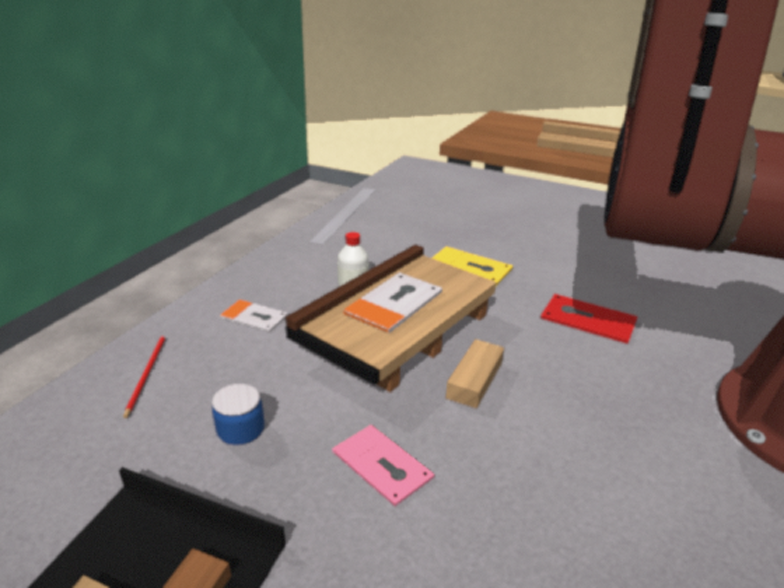

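The top picture, in 1.4x pixels, shows these things that could be taken for the plate:
- the white/orange plate on the ledge at (418,267)
- a small white/orange plate on the table at (388,144)
- pink at (278,325)
- yellow at (571,288)
- red at (525,421)

I choose the larger white/orange plate, the one on the ledge. The tin is at (260,220), the glue at (480,194) and the offcut at (390,354). Next is a close crop to check the choice.

```bash
python3 -c "
import cv2
im=cv2.imread('pics/t0_raw.png')[138:248,222:380]
cv2.imwrite('pics/c0.png',cv2.resize(im,None,fx=5,fy=5,interpolation=cv2.INTER_CUBIC))"
```

```text
(no output)
```

View pics/c0.png

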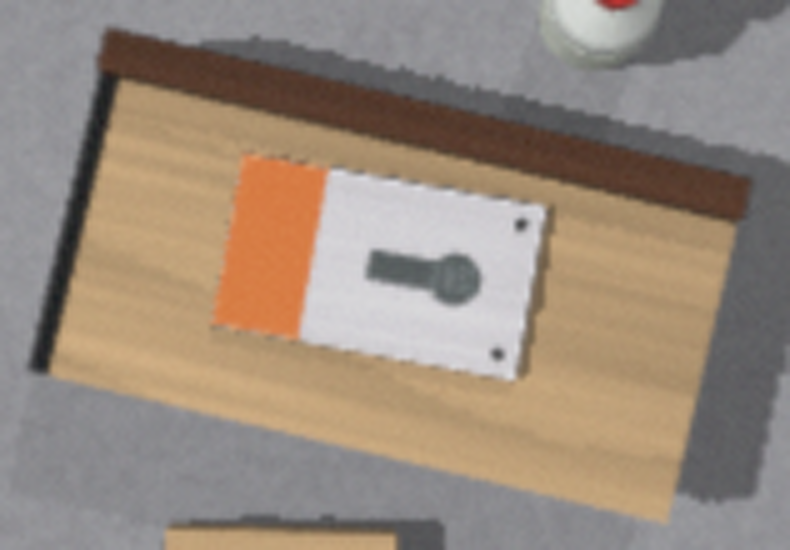

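The crop shows a white plate with an orange end and a keyhole mark, corners at (242,155), (548,205), (518,380) and (212,327). The orange line runs from (328,168) to (300,338). The ledge corners are at (30,372), (668,523) and (735,220), and the fence foot meets the black end near (104,75).

```bash
cat >> h.py <<'E'
def cr(p,x0=222,y0=138,s=5): return (np.array(p,float)+.5)/s-.5+[x0,y0]
def fit(model,world):
    m=np.array(model,float);w=world[:,:2];mc,wc=m.mean(0),w.mean(0)
    a=m-mc;b=w-wc;th=np.arctan2((a[:,0]*b[:,1]-a[:,1]*b[:,0]).sum(),(a*b).sum())
    R=np.array([[np.cos(th),-np.sin(th)],[np.sin(th),np.cos(th)]]);t=wc-R@mc
    return th,R,t,np.abs(m@R.T+t-w).max()
E
python3 -c "
from h import *
L=ray('top',cr([(30,372),(668,523),(735,220),(104,75)]),.06)
th,R,t,e=fit([(-.09,.15),(-.09,-.15),(.05,-.15),(.05,.15)],L);print('ledge',th,t,e)
P=ray('top',cr([(242,155),(548,205),(518,380),(212,327),(328,168),(300,338)]),.068)
tp,Rp,q,ep=fit([(.04,.07),(.04,-.07),(-.04,-.07),(-.04,.07),(.04,.03),(-.04,.03)],P);print('plate',tp,q,ep)
print('plate corners+line in ledge',((P[:,:2]-t)@R).round(4))
print('plate ctr in ledge',R.T@(q-t),'yaw rel deg',np.degrees(tp-th))
print('tin',ray('top',[(260/1.4,219/1.4)],.05),'glue',ray('top',[(484/1.4,187/1.4)],.1),'off',ray('top',[(389/1.4,354/1.4)],.03))
T=[R@np.array(p)+t for p in [(.05,.15),(.05,-.15),(-.09,.15)]];print(T)
print('side check',proj('side',[[*x,.06] for x in T])*1.4, proj('side',[[*(Rp@np.array(c)+q),.068] for c in [(.04,.07),(.04,-.07),(-.04,-.07),(-.04,.07)]])*1.4)
"
```

```text
ledge -0.20868402927254975 [0.5876379  0.06935411] 0.001892013275072324
plate -0.14814154686549416 [0.5817591  0.07564052] 0.0016820396815314664
plate corners+line in ledge [[ 0.0277  0.0771]
 [ 0.037  -0.0629]
 [-0.0431 -0.0675]
 [-0.0513  0.0725]
 [ 0.0308  0.0378]
 [-0.0471  0.0325]]
plate ctr in ledge [-0.00705363  0.0049321 ] yaw rel deg 3.468828723169323
tin [[0.65806879 0.33822669 0.05      ]] glue [[ 0.70725197 -0.02651151  0.1       ]] off [[0.43671926 0.11806357 0.03      ]]
[array([0.66762902, 0.20574113]), array([ 0.60547722, -0.08775019]), array([0.5306664 , 0.23474531])]
side check [[293.77589609 330.12669047]
 [421.8938672  254.27620228]
 [373.23880876 371.38965297]] [[341.2494672  308.87304223]
 [396.69466031 271.15817019]
 [440.38471627 286.43179334]
 [387.67632133 327.83843247]]
```

The side view agrees with the pose fits. My plan is to push the plain end along ledge +y with half-open fingers, about 115 mm, then push the near side square into the fence with open fingers.

```bash
R='{"delta_pos":[0.585,0.897,0],"angular":[0,0,0.424]}'; unset R
python3 -m pendant '[{"delta_pos":[0.585,0.897,0],"angular":[0,0,0.424]},{"delta_pos":[0.585,0.897,0],"angular":[0,0,0.424]},{"delta_pos":[0.585,0.897,0],"angular":[0,0,0.424]},{"delta_pos":[0.585,0.897,0],"angular":[0,0,0.424]},{"delta_pos":[0.585,0.897,0],"angular":[0,0,0.424]},{"delta_pos":[0.585,0.897,0],"angular":[0,0,0.424]}]' 0
python3 -m pendant '[{"delta_pos":[0.585,0.897,0],"angular":[0,0,0.424]},{"delta_pos":[0.585,0.897,0],"angular":[0,0,0.424]},{"delta_pos":[0.585,0.897,0],"angular":[0,0,0.424]},{"delta_pos":[0.585,0.897,0],"angular":[0,0,0.424]},{"delta_pos":[0.585,0.897,0],"angular":[0,0,0.424]},{"delta_pos":[0.585,0.897,0],"angular":[0,0,0.424]}]'
python3 -m pendant '[{"delta_pos":[0.585,0.897,0],"angular":[0,0,0.424]},{"delta_pos":[0.585,0.897,0],"angular":[0,0,0.424]},{"delta_pos":[0.585,0.897,0],"angular":[0,0,0.424]},{"delta_pos":[0.585,0.897,0],"angular":[0,0,0.424]},{"delta_pos":[0.585,0.897,0],"angular":[0,0,0.424]},{"delta_pos":[0.585,0.897,0],"angular":[0,0,0.424]},{"delta_pos":[0.585,0.897,0],"angular":[0,0,0.424]}]'
```

```text
t: 0.6
tcp_pos: [0.3325, -0.3768, 0.2316]
tcp_rot: [0.939, 0.343, 0.001, -0.001]
ft_force: [0.6, 0.0, -0.1]
gripper_width: 0.0425
gripper_force: 0.0
t: 1.1
tcp_pos: [0.4491, -0.1973, 0.2313]
tcp_rot: [0.869, 0.494, 0.001, -0.0]
ft_force: [0.9, 0.5, 0.3]
gripper_width: 0.0427
gripper_force: 0.0
t: 1.68
tcp_pos: [0.5645, -0.0208, 0.2305]
tcp_rot: [0.776, 0.631, -0.0, -0.001]
ft_force: [0.4, -0.3, -0.1]
gripper_width: 0.0426
gripper_force: 0.0
```

```bash
python3 -m pendant '[{"delta_pos":[0,-0.01,-0.2],"angular":[0,0,0]},{"delta_pos":[0,-0.01,-0.4],"angular":[0,0,0]},{"delta_pos":[0,-0.01,-0.6],"angular":[0,0,0]},{"delta_pos":[0,-0.01,-0.7],"angular":[0,0,0]},{"delta_pos":[0,-0.01,-0.75],"angular":[0,0,0]},{"delta_pos":[0,-0.01,-0.8],"angular":[0,0,0]},{"delta_pos":[0,-0.01,-0.82],"angular":[0,0,0]},{"delta_pos":[0,-0.01,-0.84],"angular":[0,0,0]},{"delta_pos":[0,-0.01,-0.845],"angular":[0,0,0]},{"delta_pos":[0,-0.01,-0.845],"angular":[0,0,0]}]'
python3 -c "
from h import *
snap('side','s1',(180,140,380,290),4)"
```

```text
t: 2.52
tcp_pos: [0.5646, -0.0251, 0.0633]
tcp_rot: [0.777, 0.629, 0.0, 0.001]
ft_force: [-0.3, -0.0, 1.0]
gripper_width: 0.0427
gripper_force: 0.0
```

View pics/s1.png

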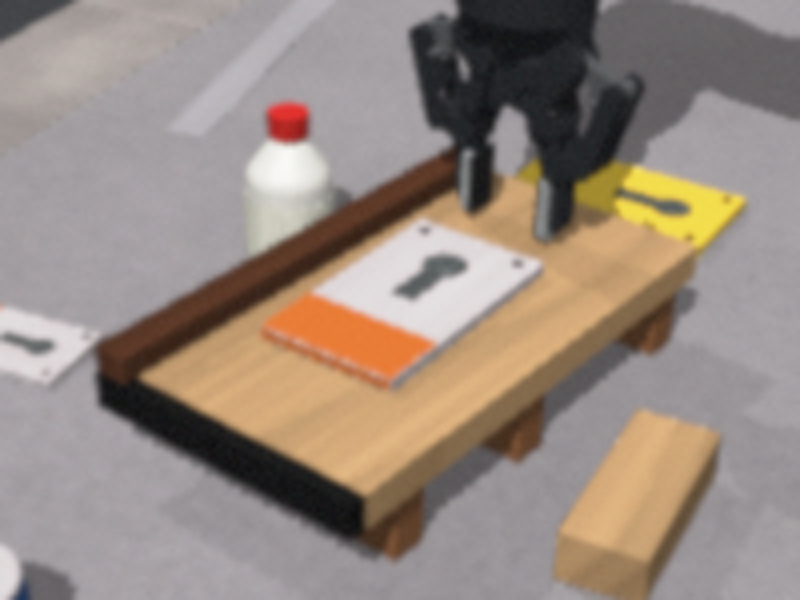

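The fingers stand behind the plain end, tips at crop pixels (475,205) and (547,235), and clear of the fence. I'll lower 2 mm and push along ledge +y.

```bash
python3 -m pendant '[{"delta_pos":[0,0,-0.01],"angular":[0,0,0]},{"delta_pos":[0.006,0.027,-0.01],"angular":[0,0,0]},{"delta_pos":[0.012,0.056,-0.01],"angular":[0,0,0]},{"delta_pos":[0.018,0.084,-0.01],"angular":[0,0,0]},{"delta_pos":[0.024,0.112,-0.01],"angular":[0,0,0]},{"delta_pos":[0.03,0.14,-0.01],"angular":[0,0,0]},{"delta_pos":[0.036,0.168,-0.01],"angular":[0,0,0]},{"delta_pos":[0.042,0.196,-0.01],"angular":[0,0,0]},{"delta_pos":[0.048,0.224,-0.01],"angular":[0,0,0]},{"delta_pos":[0.054,0.252,-0.01],"angular":[0,0,0]}]'
python3 -m pendant '[{"delta_pos":[0.006,0.027,0],"angular":[0,0,0]},{"delta_pos":[0.012,0.056,0],"angular":[0,0,0]},{"delta_pos":[0.018,0.084,0],"angular":[0,0,0]},{"delta_pos":[0.024,0.112,0],"angular":[0,0,0]},{"delta_pos":[0.03,0.14,0],"angular":[0,0,0]},{"delta_pos":[0.036,0.168,0],"angular":[0,0,0]},{"delta_pos":[0.042,0.196,0],"angular":[0,0,0]},{"delta_pos":[0.048,0.224,0],"angular":[0,0,0]},{"delta_pos":[0.054,0.252,0],"angular":[0,0,0]},{"delta_pos":[0.054,0.252,0],"angular":[0,0,0]}]'
python3 -c "
from h import *
snap('side','s2',(180,140,380,290),4)"
```

```text
t: 3.4
tcp_pos: [0.5749, 0.0262, 0.0604]
tcp_rot: [0.777, 0.63, 0.0, 0.0]
ft_force: [-0.7, -2.4, 1.1]
gripper_width: 0.0427
gripper_force: 0.8
t: 4.23
tcp_pos: [0.5856, 0.0773, 0.0602]
tcp_rot: [0.777, 0.63, 0.0, -0.0]
ft_force: [0.5, -0.1, -0.1]
gripper_width: 0.0427
gripper_force: 0.0
```

View pics/s2.png

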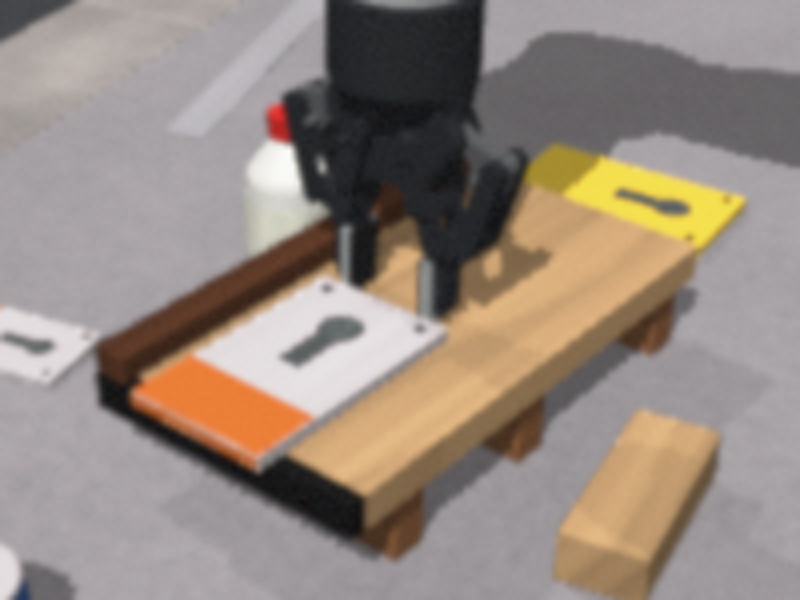

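The plate has slid squarely, with the orange line from (192,358) to (315,417) in the crop and the rear corners at (325,280) and (447,335). I'll work out how far is left.

```bash
python3 -c "
from h import *
th=-.2087;R=np.array([[np.cos(th),-np.sin(th)],[np.sin(th),np.cos(th)]]);t=np.array([.58764,.06935])
f=lambda p,z:((ray('side',cr(p,180,140,4),z)[:,:2]-t)@R).round(4)
print(f([(192,358),(315,417),(325,280),(447,335),(133,392),(258,463)],.068))
print('ledge end',f([(140,380),(363,500)],.06))
print('tcp',(manip.get_obs()['tcp_pos'][:2]-t)@R)"
```

```text
[[ 0.0316  0.12  ]
 [-0.045   0.1191]
 [ 0.0304  0.0226]
 [-0.0494  0.0242]
 [ 0.0325  0.1585]
 [-0.0485  0.1617]]
ledge end [[ 0.0459  0.1413]
 [-0.0939  0.1444]]
tcp [-0.00365757  0.00689396]
```

```bash
python3 -m pendant '[{"delta_pos":[0.006,0.028,0],"angular":[0,0,0]},{"delta_pos":[0.012,0.056,0],"angular":[0,0,0]},{"delta_pos":[0.018,0.084,0],"angular":[0,0,0]},{"delta_pos":[0.024,0.112,0],"angular":[0,0,0]},{"delta_pos":[0.028,0.13,0],"angular":[0,0,0]},{"delta_pos":[0.03,0.142,0],"angular":[0,0,0]},{"delta_pos":[0.03,0.142,0],"angular":[0,0,0]},{"delta_pos":[0.03,0.142,0],"angular":[0,0,0]}]'
python3 -m pendant '[{"delta_pos":[-0.02,-0.09,0],"angular":[0,0,0]},{"delta_pos":[-0.02,-0.09,0],"angular":[0,0,0]},{"delta_pos":[-0.02,-0.09,0.2],"angular":[0,0,0]},{"delta_pos":[-0.02,-0.09,0.4],"angular":[0,0,0]},{"delta_pos":[-0.02,-0.09,0.5],"angular":[0,0,0]},{"delta_pos":[-0.02,-0.09,0.5],"angular":[0,0,0]}]' -1
python3 -c "
from h import *
th=-.2087;R=np.array([[np.cos(th),-np.sin(th)],[np.sin(th),np.cos(th)]]);t=np.array([.58764,.06935])
o=manip.get_obs();print((o['tcp_pos'][:2]-t)@R,o['tcp_pos'])
print([R@np.array(p)+t for p in [(-.115,.1),(-.075,.1)]])
snap('side','s3',(160,140,360,290),4)"
```

```text
t: 4.95
tcp_pos: [0.5916, 0.1046, 0.0604]
tcp_rot: [0.777, 0.63, 0.0, -0.0]
ft_force: [0.7, 0.5, -0.4]
gripper_width: 0.0424
gripper_force: 0.0
t: 5.45
tcp_pos: [0.5904, 0.0863, 0.1667]
tcp_rot: [0.777, 0.629, 0.003, 0.003]
ft_force: [0.2, -0.4, -0.3]
gripper_width: 0.0853
gripper_force: 0.0
[-0.00079912  0.01713658] [0.59040871 0.0862803  0.16667686]
[array([0.4958542 , 0.19100676]), array([0.53498625, 0.18271923])]
```

View pics/s3.png

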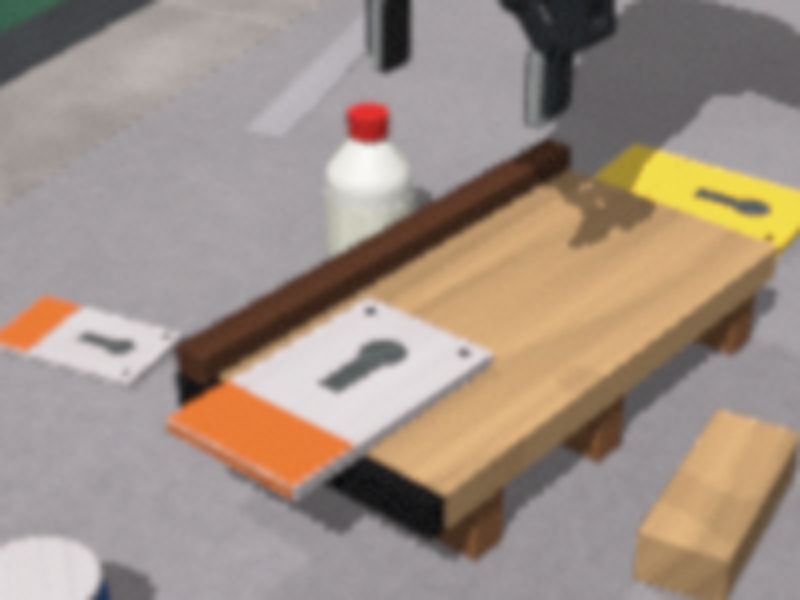

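The orange part now sticks out past the black end and the plate lies flat. Next I turn the tool 90° and move to the near side for the push into the fence.

```bash
python3 -m pendant '[{"delta_pos":[-0.158,0.27,0],"angular":[0,0,0.5]},{"delta_pos":[-0.316,0.541,0],"angular":[0,0,1]},{"delta_pos":[-0.316,0.541,0],"angular":[0,0,1]},{"delta_pos":[-0.316,0.541,0],"angular":[0,0,1]},{"delta_pos":[-0.316,0.541,0],"angular":[0,0,1]},{"delta_pos":[-0.316,0.541,0],"angular":[0,0,1]},{"delta_pos":[-0.316,0.541,0],"angular":[0,0,1]},{"delta_pos":[-0.316,0.541,0],"angular":[0,0,1]}]'
python3 -m pendant '[{"delta_pos":[0,0,0],"angular":[0,0,1]},{"delta_pos":[0,0,0],"angular":[0,0,1]},{"delta_pos":[0,0,0],"angular":[0,0,1]},{"delta_pos":[0,0,0],"angular":[0,0,1]},{"delta_pos":[0,0,0],"angular":[0,0,1]},{"delta_pos":[0,0,0],"angular":[0,0,1]},{"delta_pos":[0,0,0],"angular":[0,0,1]},{"delta_pos":[0,0,0],"angular":[0,0,1]},{"delta_pos":[0,0,0],"angular":[0,0,1]}]'
python3 -c "
from h import *
th=-.2087;R=np.array([[np.cos(th),-np.sin(th)],[np.sin(th),np.cos(th)]]);t=np.array([.58764,.06935])
o=manip.get_obs();print((o['tcp_pos'][:2]-t)@R,o['tcp_pos'],2*np.arctan2(o['tcp_rot'][1],o['tcp_rot'][0])-(th+np.pi))
f=lambda p,z:((ray('side',cr(p,160,140,4),z)[:,:2]-t)@R).round(4)
print(f([(232,382),(355,443),(370,298),(492,355)],.068))"
```

```text
t: 6.17
tcp_pos: [0.5236, 0.1948, 0.159]
tcp_rot: [0.476, 0.879, -0.0, -0.001]
ft_force: [-0.3, -1.2, 0.2]
gripper_width: 0.0855
gripper_force: 0.0
t: 6.92
tcp_pos: [0.5241, 0.1946, 0.1596]
tcp_rot: [0.106, 0.994, -0.0, -0.0]
ft_force: [-0.1, 0.8, -0.3]
gripper_width: 0.0853
gripper_force: 0.0
[-0.08815062  0.10932201] [0.5240524  0.19456362 0.1596251 ] -0.0035480938842167298
[[ 0.0317  0.1469]
 [-0.0444  0.1458]
 [ 0.0323  0.0478]
 [-0.0473  0.0496]]
```

```bash
python3 -m pendant '[{"delta_pos":[0,0,-0.15],"angular":[0,0,0]},{"delta_pos":[0,0,-0.3],"angular":[0,0,0]},{"delta_pos":[0,0,-0.4],"angular":[0,0,0]},{"delta_pos":[0,0,-0.47],"angular":[0,0,0]},{"delta_pos":[0,0,-0.51],"angular":[0,0,0]},{"delta_pos":[0,0,-0.53],"angular":[0,0,0]},{"delta_pos":[0,0,-0.54],"angular":[0,0,0]},{"delta_pos":[0,0,-0.54],"angular":[0,0,0]},{"delta_pos":[0,0,-0.54],"angular":[0,0,0]}]'
python3 -c "
from h import *
snap('side','s4',(160,140,360,290),4)"
```

```text
t: 7.67
tcp_pos: [0.525, 0.1947, 0.0534]
tcp_rot: [0.105, 0.995, 0.0, 0.001]
ft_force: [0.3, -0.6, 0.1]
gripper_width: 0.0854
gripper_force: 0.0
```

View pics/s4.png

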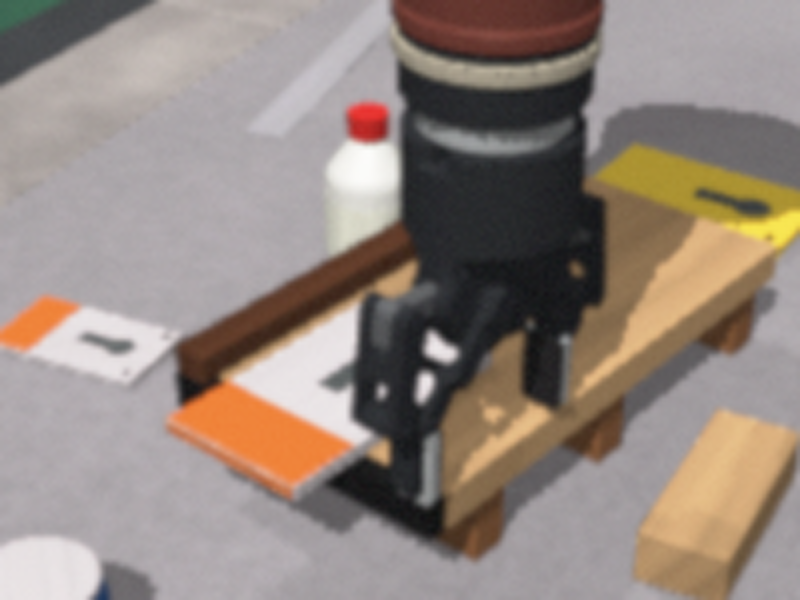

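The open fingers stand beside the near side, the front tip at (418,500) and the rear tip at (550,400), about 30 mm from the plate. I'll push toward the fence.

```bash
python3 -m pendant '[{"delta_pos":[0.022,-0.005,-0.01],"angular":[0,0,0]},{"delta_pos":[0.044,-0.009,-0.01],"angular":[0,0,0]},{"delta_pos":[0.066,-0.014,-0.01],"angular":[0,0,0]},{"delta_pos":[0.088,-0.019,-0.01],"angular":[0,0,0]},{"delta_pos":[0.11,-0.023,-0.01],"angular":[0,0,0]},{"delta_pos":[0.132,-0.028,-0.01],"angular":[0,0,0]},{"delta_pos":[0.154,-0.033,-0.01],"angular":[0,0,0]},{"delta_pos":[0.176,-0.037,-0.01],"angular":[0,0,0]}]'
python3 -m pendant '[{"delta_pos":[0.01,-0.002,0],"angular":[0,0,0]},{"delta_pos":[0.02,-0.004,0],"angular":[0,0,0]},{"delta_pos":[0.03,-0.006,0],"angular":[0,0,0]},{"delta_pos":[0.03,-0.006,0],"angular":[0,0,0]}]'
python3 -c "
from h import *
th=-.2087;R=np.array([[np.cos(th),-np.sin(th)],[np.sin(th),np.cos(th)]]);t=np.array([.58764,.06935])
o=manip.get_obs();print((o['tcp_pos'][:2]-t)@R,R.T@o['ft_force'][:2])"
```

```text
t: 8.38
tcp_pos: [0.5598, 0.1871, 0.0502]
tcp_rot: [0.104, 0.995, 0.0, -0.0]
ft_force: [-1.6, 0.1, 1.0]
gripper_width: 0.0854
gripper_force: 0.9
t: 8.72
tcp_pos: [0.5659, 0.186, 0.0503]
tcp_rot: [0.104, 0.995, 0.0, 0.0]
ft_force: [0.4, 0.5, 0.5]
gripper_width: 0.0852
gripper_force: 0.0
[-0.04545792  0.10956573] [0.29341682 0.54776168]
```

Now small steps, watching the force for contact with the fence.

```bash
python3 -m pendant '[{"delta_pos":[0.005,-0.001,0],"angular":[0,0,0]},{"delta_pos":[0.01,-0.002,0],"angular":[0,0,0]}]'
python3 -m pendant '[{"delta_pos":[0.005,-0.001,0],"angular":[0,0,0]},{"delta_pos":[0.01,-0.002,0],"angular":[0,0,0]}]'
python3 -m pendant '[{"delta_pos":[0.005,-0.001,0],"angular":[0,0,0]},{"delta_pos":[0.01,-0.002,0],"angular":[0,0,0]}]'
```

```text
t: 8.88
tcp_pos: [0.5674, 0.1857, 0.0503]
tcp_rot: [0.104, 0.995, 0.0, -0.0]
ft_force: [-0.9, 1.2, -0.4]
gripper_width: 0.0858
gripper_force: 0.5
t: 9.05
tcp_pos: [0.5689, 0.1854, 0.0502]
tcp_rot: [0.104, 0.995, 0.0, -0.001]
ft_force: [-7.3, 1.4, 2.7]
gripper_width: 0.0856
gripper_force: 3.8
t: 9.22
tcp_pos: [0.5692, 0.1855, 0.05]
tcp_rot: [0.104, 0.995, 0.0, -0.002]
ft_force: [-16.2, 2.4, 11.0]
gripper_width: 0.085
gripper_force: 8.6
```

The force rose to 16 N at TCP ledge x of about -0.042, which is the value expected with the plate on the fence. I'll back off and look from above.

```bash
python3 -m pendant '[{"delta_pos":[-0.05,0.01,0],"angular":[0,0,0]},{"delta_pos":[-0.12,0.025,0],"angular":[0,0,0]},{"delta_pos":[-0.12,0.025,0.2],"angular":[0,0,0]},{"delta_pos":[-0.12,0.025,0.4],"angular":[0,0,0]},{"delta_pos":[-0.12,0.025,0.6],"angular":[0,0,0]},{"delta_pos":[-0.12,0.025,0.75],"angular":[0,0,0]}]'
python3 -m pendant '[{"delta_pos":[-0.4,-0.5,0],"angular":[0,0,0]},{"delta_pos":[-0.5,-0.9,0],"angular":[0,0,0]},{"delta_pos":[-0.5,-0.9,0],"angular":[0,0,0]},{"delta_pos":[-0.5,-0.9,0],"angular":[0,0,0]},{"delta_pos":[-0.5,-0.9,0],"angular":[0,0,0]},{"delta_pos":[-0.5,-0.9,0],"angular":[0,0,0]},{"delta_pos":[-0.5,-0.9,0],"angular":[0,0,0]}]'
python3 -m pendant '[{"delta_pos":[0,-0.9,0],"angular":[0,0,0]},{"delta_pos":[0,-0.9,0],"angular":[0,0,0]},{"delta_pos":[0,-0.9,0],"angular":[0,0,0]},{"delta_pos":[0,-0.9,0],"angular":[0,0,0]},{"delta_pos":[0,-0.9,0],"angular":[0,0,0]},{"delta_pos":[0,-0.9,0],"angular":[0,0,0]},{"delta_pos":[0,-0.9,0],"angular":[0,0,0]}]'
python3 -c "
from h import *
snap('top','t5',(202,128,360,246),5);snap('side','s5',(160,140,360,290),4)"
```

```text
t: 9.72
tcp_pos: [0.5482, 0.1899, 0.2041]
tcp_rot: [0.104, 0.995, 0.0, 0.002]
ft_force: [1.0, -0.5, -0.4]
gripper_width: 0.0852
gripper_force: 0.0
t: 10.3
tcp_pos: [0.4475, 0.0081, 0.2008]
tcp_rot: [0.106, 0.994, -0.0, 0.001]
ft_force: [0.0, 0.1, 1.1]
gripper_width: 0.0851
gripper_force: 0.0
t: 10.88
tcp_pos: [0.448, -0.1697, 0.2001]
tcp_rot: [0.104, 0.995, 0.0, -0.0]
ft_force: [-0.1, 0.3, 0.4]
gripper_width: 0.0855
gripper_force: 0.0
```

View pics/t5.png

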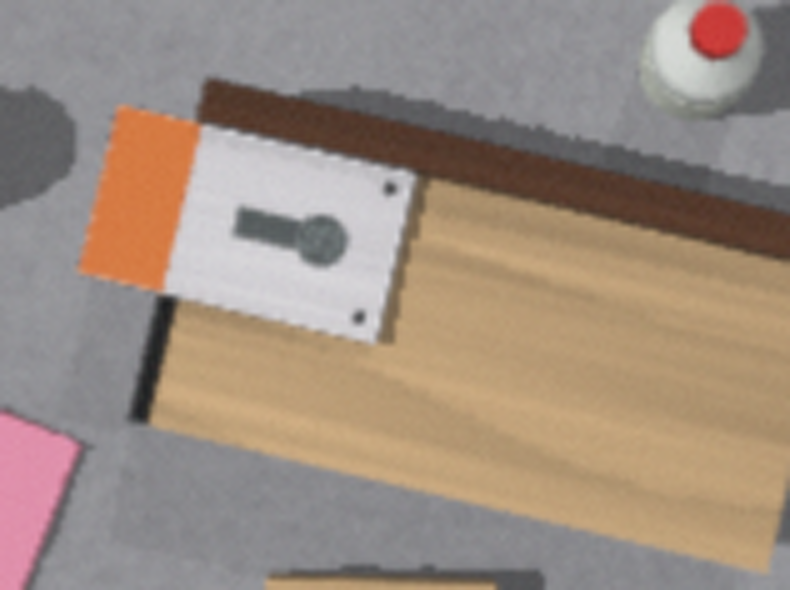

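View pics/s5.png

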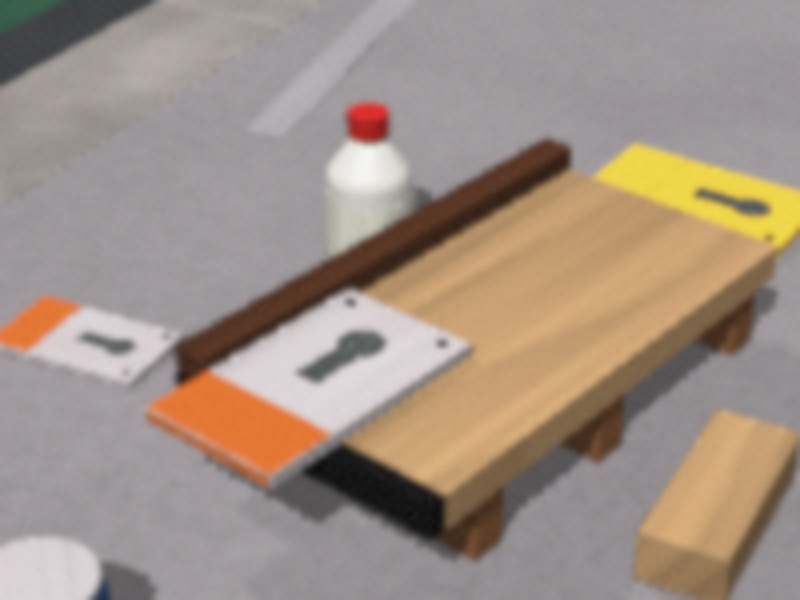

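The plate is snug along the fence. In the top crop the orange line runs (200,124) to (165,292), almost exactly on the black outer edge, which runs (158,297) to (130,420). I'll check the numbers.

```bash
python3 -c "
from h import *
c=lambda p:cr(p,202,128,5)
E=ray('top',c([(157,300),(130,420),(770,571)]),.06)[:,:2]
P=ray('top',c([(119,105),(416,171),(379,344),(79,271),(200,124),(165,292)]),.068)
tp,Rp,q,ep=fit([(.04,.07),(.04,-.07),(-.04,-.07),(-.04,.07),(.04,.03),(-.04,.03)],P)
d=E[1]-E[2];print('len',np.linalg.norm(d));yh=d/np.linalg.norm(d);xh=np.array([yh[1],-yh[0]])
g=lambda w:((w-E[1])@np.c_[xh,yh]+[-.09,.15]).round(4)
print('edge pt',g(E[0]),'line mid',g(Rp@[0,.03]+q),'corners',g(Rp@[.04,.07]+q),g(Rp@[.04,-.07]+q),'resid',ep)
a=cv2.imread('pics/t0_raw.png').astype(int);b=cv2.imread('pics/t5_raw.png').astype(int)
for n,(x,y) in dict(tin=(186,157),glue=(343,138),off=(278,253)).items():
    s=np.s_[y-18:y+19,x-26:x+27];print(n,abs(a[s]-b[s]).mean())"
```

```text
len 0.2999075487420429
edge pt [-0.0336  0.1507] line mid [0.0096 0.1475] corners [0.0494 0.1877] [0.0501 0.0477] resid 0.001473665969105531
tin 1.7892231854496006
glue 1.7819139894611593
off 1.770865204827469
```

```bash
python3 -c "
from plant import job_done
print(job_done())"
```

```text
the job is handed in; nothing more can be done
None
```

The job is handed in: the plate lies flat with its far side within about 1 mm of the fence, the orange line is about 2.5 mm short of the ledge's black end, and the glue bottle, tin and offcut show no movement in the pictures; the hand-in gave no verdict.

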